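# Unlatch the sauce-cup bin and hold its spring lid half open

## Robot

A 6-joint arm with a two-finger parallel gripper is mounted at the origin on a cart in front of the work surface, level with it; the furniture and walls round the work are solid. World frame = base frame: x ahead of the robot, y to its left, z up, the work surface at z = 0. Lengths are in m, angles in rad, forces in N, time in s.
With the tool pointing down it reaches from about 0.25 to 0.725 m from the base axis. Payload 4 kg.
Tool frame: the origin (TCP) lies midway between the tips of the shut fingers; the grasp point (between the pads) lies 19 mm behind it (bot.grip_point_offset is the distance from the TCP to the grasp point, in m); z points along the fingers, y is the line along which they close (so a half turn about z gives the same grasp; the last joint's range is limited). The gripper opens to 85 mm and grips with 20 to 120 N. Pads are 22 mm wide; open, the fingers measure 114 mm over their backs; the gripper's body (76 mm by 85 mm) begins 54 mm behind the grasp point. The pads swing forward as they close: fully open they stand 13 mm farther back than shut.
Start: joints at [-1.256, 0.241, 0.005, 1.335, 0, 1.571], TCP at [0.155, -0.475, 0.231] pointing down, gripper open.
Joint ranges: [-2.72, 2.72], [-1.05, 1.87], [-1.09, 1.28], [-1.99, 2.15], [-1.42, 1.44], [-3.14, 3.14]. Speed limits (rad/s): [2.79, 2.79, 3.14, 3.14, 3.14, 3.14].

## Interface

Orientations are given as a unit quaternion [x, y, z, w].
In Python, from workcell import bot gives the robot as it stands.
- The arm moves only by the tool step_arm, never from a script. Its argument "targets" is text: rows parted by semicolons, each of 7 numbers parted by spaces: the opening, from -1 (shut) to 1 (fully open), so that 0 is half open, then the shift along the world's x, y, z normalised to -1 to 1, where 1 is 0.5 m, then the turn, a rotation vector about the world's x, y, z normalised to -1 to 1, where 1 is pi/4 rad. In form: gripper x y z wx wy wz; .... A call has 1 to 10 rows; each row is the pose to reach, as a shift and turn from the pose commanded when the call began; what a row does not reach only later rows make up. A row lasts 1/12 s, in which the tool goes at most 41.7 mm and 7.16 degrees, less where a joint would pass 70% of its speed; a pose out of reach is approached as far as the arm can. A call with a number of a shift or a turn outside -1 to 1 is refused whole. A call with a gripper value outside its range is refused whole. The fingers move at their own pace and stop on an object; the grip force is fixed at half the most. Time passes only in rows, so rows that repeat a pose let the fingers close. It gives the time, the measured TCP pose, the force, the opening and the grip force at its end, in the units of the state.
- bot.get_obs(): the state, without advancing time (a new reading comes with each control period).
- bot.camera(name): name is "side" or "top" or "wrist"; returns the picture (480x640x3 uint8, red, green, blue); there is no depth.
- bot.camera_info(name): a dict with "vertical_fov" (degrees; the focal length in pixels is half the picture's height over the tangent of half this angle, whatever the lens; pixels are square), "cx", "cy" (the principal point, pixels), "pose" (4x4, takes a point from camera to world coordinates). Camera axes: x right, y up, looking along -z (the intrinsics and any distortion apply to the point x, -y, -z); pixel columns grow to the right and rows downward; lengths in m; the calibration is good to about 2 mm. A picture is of the moment at which its call begins: read the wrist's pose just before it. camera_info takes no time and is no camera call; for the wrist camera it gives the pose at the moment of the call.
- bot.job_done(): hands the job in; it is judged then, once.
The state is a dict: "clock": time; "joint_pos": joint angles; "joint_vel": joint speeds; "tau": joint torques, N m; "eef_pos": TCP position; "tool_rot": TCP orientation; "ft_force": force on the tool from outside, world axes, zero at the start; "ft_torque": the same for the moment, N m; "grip_width": finger opening in m; "grasp_force": force on a finger pad.
Only numpy, scipy, OpenCV 4.12 (cv2) and the standard library are available. Lean on these libraries where they do the work, as an engineer would, in place of code of your own. Each camera call takes 0.05 s, during which the arm holds its last target. There are 200 camera calls.

## Task

Unlock the sauce-cup bin by turning its red knob clockwise, seen from above, until it clicks over to its stop; then lift the sprung lid by its bar handle until it stands about 50 degrees open (the red pin on its edge at the green bead of the wire quadrant) and keep it there so that the cups can be reached. The lid springs shut if let go, so finish while still holding it steady at that angle, and leave the cups in the bin and the other things round it as they are.

Things in the scene. Friction and masses are not known exactly. Their poses are not given: they have to be found in the camera images.
- bin: white open plastic bin fixed to the worktop, 150 mm (its x) by 164 mm (its y) and 104 mm high, with a grey lid; it is turned up to 20 degrees either way. Origin: centre of its underside on the worktop; x points from its front (handle side, towards the robot) to its back (hinge side), y to its left (knob side), z up. A steel wire quadrant stands along its right side (y = -98 mm, up to 230 mm above the worktop) and bears a green bead at 50 degrees.
- knob_grip (a point): where to grip the red knob: on its upright axis, 142 mm above the worktop, in the bin's frame at x 0, y 122 mm. The knob's grip is an upright bar 36 mm long, 10 mm thick and 34 mm high (top at 158 mm); locked, its length lies along the bin's y, so it is pinched along the bin's x. Below it is a disc 38 mm across with its top at 124 mm, and a steel tongue that reaches 51 mm from the axis over the lid's left edge and bars the lid.
- knob (a joint): turn of the knob in rad: 0 locked, grows clockwise seen from above, 1.3 (75 degrees) unlocked stop. A sprung click holds it at either end: about 0.1 N m to start it, less up to the middle (0.65), beyond which it snaps on to 1.3 by itself when released. Below about 1 the tongue still bars the lid.
- bar_mid (a point): middle of the lid's handle: a round steel bar 12 mm thick, lying along the bin's y, 104 mm long between its two struts, 54 mm in front of the lid's front edge and of the bin's front (a clear gap of about 45 mm behind the bar for a finger). Shut: 110 mm above the worktop, in the bin's frame at x -130 mm, y 0. It moves with the lid on a circle of 205 mm about the hinge line and may turn freely in the grip.
- lid_hinge (a point): middle of the lid's hinge line, which runs along the bin's y at its back top edge: in the bin's frame at x 75 mm, y 0, 110 mm above the worktop. A shelf overhangs the back of the worktop (x above about 0.77 m): keep the wrist clear of it.
- lid (a joint): opening of the lid in rad: 0 shut, 0.873 is 50 degrees, 1.7 its stop; the front rises. Weight (0.25 kg) and a spring pull it shut at every angle, with 2 to 4 N felt at the bar.
- cup_a: small lidded sauce cup in the bin, 73 mm across, 49 mm high, origin at the centre of its underside
- cup_b: stack of small clear sauce cups in the bin, 70 mm across, 69 mm high, origin at the centre of its underside
- tin_milk: bystander: red tin, 75 mm across, 110 mm high, origin at the centre of its underside. Left of it stands a tall black cup sealer (x 0.29 to 0.65 m, y above 0.40 m, up to 0.67 m high): keep clear of it.
- lid_green: bystander: green screw lid, 92 mm across, 18 mm high, lying on the worktop, origin at the centre of its underside
- lid_orange_1: bystander: orange screw lid, 120 mm across, 21 mm high, lying on the worktop, origin at the centre of its underside
- sauce_cup_1: bystander: small lidded sauce cup on the worktop, 73 mm across, 49 mm high, origin at the centre of its underside
- tool_turner: bystander: slotted turner with a green handle, 312 mm long, 27 mm high, lying on the worktop

How it is judged:
On the way, in this order (a step that is already met when the one before it is completed fails the run):
1. the knob has been turned to its unlocked stop (value of joint knob above 1.15 rad), for 0.2 s.
2. the lid is held about 50 degrees open (value of joint lid between 0.743 and 1.003 rad), for 0.5 s.
At the end, for the whole second after the job is handed in: The lid stands still 50 degrees open, within 7.4 degrees, carried by the robot's gripper alone (contact force above 0.8 N), the knob is at its unlocked stop (above 1.15 rad), and the cups are in the bin within 30 mm of where they stood (all of step 2 and velocity of joint lid between -0.08 and 0.08 rad/s and value of joint knob above 1.15 rad and (contact force between lid and the fingers above 0.8 N or contact force between lid and the arm above 0.8 N) and contact force between lid and cup_a below 0.2 N and contact force between lid and cup_b below 0.2 N and distance of each of cup_a, cup_b from where it was at the start of the episode below 0.03 m); the arm keeps its last pose, push and grip.
It fails at once if a bystander was pushed more than 40 mm (distance of any of tin_milk, lid_green, lid_orange_1, sauce_cup_1, tool_turner from where it was at the start of the episode above 0.04 m).
It also fails if it takes over 54 s, if anything falls off the work surface, if the arm or the gripper's body presses on something with over 40 N, if the wrist force passes 120 N, or if a joint passes its speed limit or range.

## Working session

There is one attempt and no reset: what is moved stays moved. The work goes in short steps, Python scripts to look and compute and a tool call to move; the robot and the scene stay as the last step left them, time stands still between calls to the robot, and variables do not carry over. Pictures are saved under pics/ and viewed, at most 10 in all, crops included, and the job is handed in when it is done.

Besides the shell and the picture viewer there is one more tool, called after ">>>" as name(argument=value, ...) on one line, values as JSON. step_arm: Moves the arm, as the interface text tells. Scaled input: -1 to 1 covers 0.5 m each way for a shift and pi/4 rad each way for a turn. Its arguments: {"type":"object","properties":{"targets":{"type":"string"}},"required":["targets"]}

```bash
mkdir -p pics
python3 - <<'E'
from workcell import bot
import cv2,numpy as np
for n in ("top","side"):
    im=bot.camera(n); cv2.imwrite(f"pics/{n}0.png",im[:,:,::-1])
    i=bot.camera_info(n); print(n,i)
o=bot.get_obs(); print(o)
E
```

```text
top {'vertical_fov': 49.059608954377886, 'cx': 316.8952185238416, 'cy': 241.1434901929135, 'pose': array([[ 0.01559613,  0.99141548, -0.12981567,  0.29807717],
       [-0.99981509,  0.01692384,  0.00913065, -0.02640003],
       [ 0.01124925,  0.12964926,  0.9914961 ,  1.65943078],
       [ 0.        ,  0.        ,  0.        ,  1.        ]])}
side {'vertical_fov': 47.68502972020362, 'cx': 320.88114426128885, 'cy': 241.77222544869386, 'pose': array([[-0.18158102,  0.55861055, -0.80930994, -0.83160414],
       [-0.98316768, -0.12006464,  0.13771636,  0.16974664],
       [-0.02023969,  0.82069406,  0.5710093 ,  1.08531334],
       [ 0.        ,  0.        ,  0.        ,  1.        ]])}
{'clock': 0.1, 'joint_pos': array([-1.25602852e+00,  2.41347220e-01,  3.83783473e-03,  1.33519451e+00,
       -1.01520119e-05,  1.57079446e+00]), 'joint_vel': array([ 0.00030216, -0.00225938,  0.00343943, -0.0004233 ,  0.0003922 ,
       -0.0007192 ]), 'tau': array([ 5.08806522e-05, -3.73139369e+01,  2.53009647e+01,  1.08829461e-02,
        1.00861254e-05,  2.92870858e-06]), 'eef_pos': array([ 0.15461722, -0.47488935,  0.23048913]), 'tool_rot': array([ 9.87640101e-01,  1.56735833e-01, -1.54503712e-04, -9.41200479e-04]), 'ft_force': array([-0.82952591,  0.25446942, -0.26010303]), 'ft_torque': array([0.01509576, 0.00765096, 0.01435055]), 'grasp_force': 0.0, 'grip_width': 0.08536048241050967}
```

View pics/top0.png

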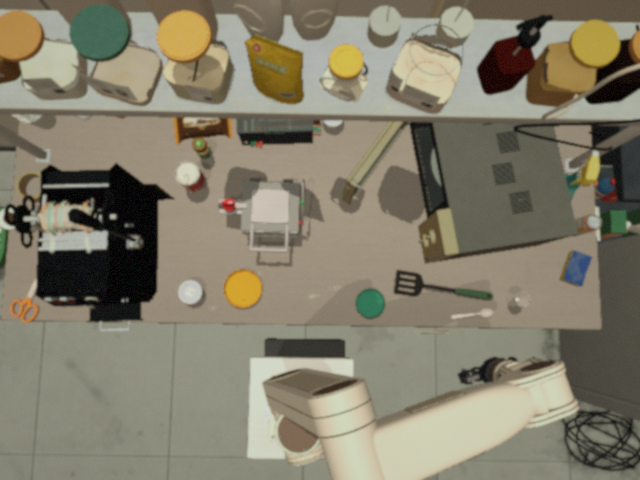

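View pics/side0.png

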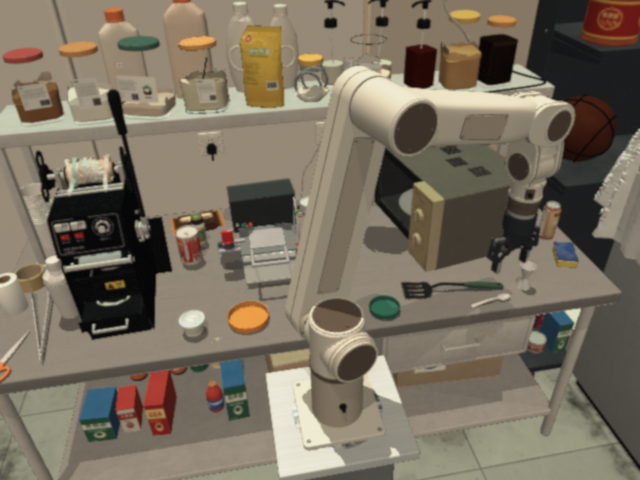

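The top view shows the bin at about (270,210) with the knob at about (230,206). In the side view the bin is at about (268,250) and the knob at about (227,237). Next I'll zoom in on both.

Run:
```python
import cv2,numpy as np
a=cv2.imread("pics/top0.png")[165:265,205:325]; b=cv2.imread("pics/side0.png")[215:295,205:325]
a=cv2.resize(a,None,fx=5,fy=5,interpolation=cv2.INTER_CUBIC)[:, :600]
cv2.imwrite("pics/ta.png",a); cv2.imwrite("pics/sa.png",cv2.resize(b,None,fx=5,fy=5,interpolation=cv2.INTER_CUBIC))
```

```text
(no output)
```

View pics/ta.png

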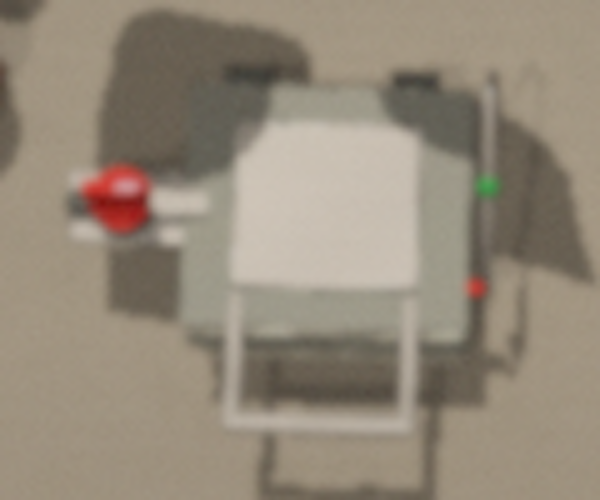

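The top crop shows the bar from (226,422) to (410,426), the knob disc at about (122,200), and the lid's front corners at (182,335) and (466,342). I'll fit the pose from these.

```bash
cat > h.py <<'E'
import numpy as np
from workcell import bot
def ray(n,u,v,z,info=None):
    i=info or bot.camera_info(n); f=240/np.tan(np.radians(i["vertical_fov"]/2))
    d=np.array([(u-i["cx"])/f,-(v-i["cy"])/f,-1]); P=i["pose"]; d=P[:3,:3]@d; o=P[:3,3]
    return o+d*(z-o[2])/d[2]
def proj(n,p,info=None):
    i=info or bot.camera_info(n); f=240/np.tan(np.radians(i["vertical_fov"]/2)); P=i["pose"]
    c=P[:3,:3].T@(np.asarray(p)-P[:3,3]); return np.array([i["cx"]+f*c[0]/-c[2],i["cy"]-f*c[1]/-c[2]])
def b2w(pose,p):
    x,y,t=pose; c,s=np.cos(t),np.sin(t); return np.array([x+c*p[0]-s*p[1],y+s*p[0]+c*p[1],p[2]])
E
python3 - <<'E'
from h import *
from scipy.optimize import least_squares
pts={(231,424):(-.130,.055,.110),(409,426):(-.130,-.055,.110),(182,335):(-.076,.082,.108),(466,342):(-.076,-.082,.108),(122,200):(0,.122,.128)}
def px(k): return (k[0]+.5)/5-.5+205,(k[1]+.5)/5-.5+165
I=bot.camera_info("top")
for k,p in pts.items(): print(k,ray("top",*px(k),p[2],I).round(4))
r=least_squares(lambda q:np.concatenate([proj("top",b2w(q,p),I)-px(k) for k,p in pts.items()]),[.5,.1,0])
print(r.x,r.fun.reshape(-1,2).round(2))
q=r.x
for n,p in dict(knob=(0,.122,.142),bar=(-.13,0,.11),hinge=(.075,0,.11)).items(): print(n,b2w(q,p), proj("side",b2w(q,p)), (proj("side",b2w(q,p))-[205,215])*5)
# bystanders
for n,u,v in (("orange",243,288),("cup1",190,292),("tin",190,177)): print(n,ray("top",u,v,.02 if n=="orange" else .05 if n=="cup1" else .11))
E
```

```text
(231, 424) [0.4729 0.1547 0.11  ]
(409, 426) [0.4735 0.0493 0.11  ]
(182, 335) [0.526  0.1857 0.108 ]
(466, 342) [0.5247 0.0166 0.108 ]
(122, 200) [0.6032 0.2212 0.128 ]
[ 0.60224559  0.10032101 -0.00933426] [[-0.64  0.05]
 [ 0.91  0.62]
 [ 0.92 -0.32]
 [-0.81 -0.27]
 [-0.38 -0.08]]
knob [0.60338435 0.2223157  0.142     ] [226.83132111 234.99776228] [109.15660554  99.98881141]
bar [0.47225125 0.10153445 0.11      ] [270.66145528 263.17162177] [328.30727641 240.85810886]
hinge [0.67724232 0.09962095 0.11      ] [264.59348158 226.32718309] [297.9674079   56.63591544]
orange [0.36219775 0.18549222 0.02      ]
cup1 [0.34632443 0.34204982 0.05      ]
tin [0.68919367 0.34445287 0.11      ]
```

View pics/sa.png

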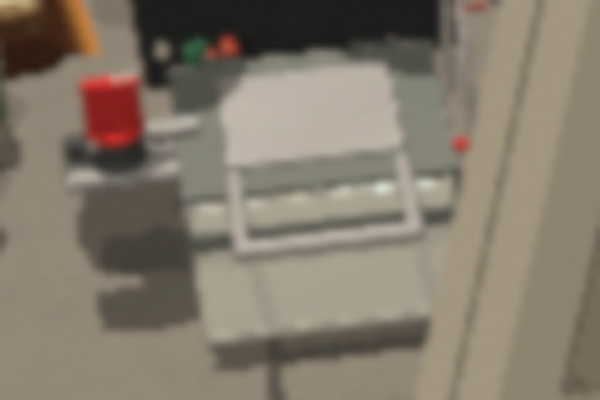

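Both views agree to about 1–2 px: bin pose ≈ (0.602, 0.100), yaw ≈ -0.5°. Now I'll move in front of it, turning the gripper on the way.

>>> step_arm(targets="1 0.05 0.15 0.2 0 0 -0.5;1 0.29 0.95 0.2 0 0 -1;1 0.29 0.95 0.2 0 0 -1;1 0.29 0.95 0.2 0 0 -1;1 0.29 0.95 0.2 0 0 -1;1 0.29 0.95 0.2 0 0 -1;1 0.29 0.95 0.2 0 0 -1;1 0.29 0.95 0.2 0 0 -1;1 0.29 0.95 0.2 0 0 -1;1 0.29 0.95 0.2 0 0 -1")

```text
clock: 0.93
eef_pos: [0.2598, -0.122, 0.3148]
tool_rot: [0.974, -0.224, 0.001, -0.006]
ft_force: [0.7, 0.2, -0.6]
grip_width: 0.0854
grasp_force: 0.0
```

```bash
python3 -c "
from h import *
o=bot.get_obs();print(o['eef_pos'],o['joint_pos'],o['tool_rot'])"
```

```text
[ 0.25981052 -0.12197451  0.31484692] [-0.45234621 -0.21323768 -0.241605    1.54263288  0.01268693  3.14177695] [ 0.97449128 -0.22433566  0.0013226  -0.00620484]
```

The last joint is at its end stop, so the other grasp (half a turn away) is the one that leaves room. I'll turn the opposite way.

>>> step_arm(targets="1 0 0 0 0 0 1;1 0 0 0 0 0 1;1 0 0 0 0 0 1;1 0.02 0.05 0.02 0 0 1;1 0.04 0.1 0.03 0 0 1;1 0.08 0.2 0.03 0 0 1;1 0.08 0.24 0.03 0 0 1;1 0.08 0.24 0.03 0 0 1")

```text
clock: 1.6
eef_pos: [0.3004, -0.0004, 0.3294]
tool_rot: [0.986, 0.168, -0.001, -0.007]
ft_force: [0.1, -0.6, -0.4]
grip_width: 0.0851
grasp_force: 0.0
```

>>> step_arm(targets="1 0 0 0 0 0 1;1 0 0 0 0 0 1;1 0 0 0 0 0 1;1 0 0 0 0 0 1;1 0 0 0 0 0 1;1 0 0 0 0 0 1;1 0 0 0 0 0 1")

```text
clock: 2.18
eef_pos: [0.2996, -0.0052, 0.3294]
tool_rot: [0.848, 0.529, -0.003, -0.005]
ft_force: [0.6, -0.6, -0.9]
grip_width: 0.0854
grasp_force: 0.0
```

>>> step_arm(targets="1 0 0 0 0 0 1;1 0 0 0 0 0 1;1 0 0 0 0 0 1;1 0 0 0 0 0 1;1 0 0 0 0 0 1;1 0 0 0 0 0 1;1 0 0 0 0 0 1")

```text
clock: 2.77
eef_pos: [0.2995, -0.0052, 0.3294]
tool_rot: [0.581, 0.814, -0.005, -0.004]
ft_force: [0.1, -1.2, 0.7]
grip_width: 0.0855
grasp_force: 0.0
```

>>> step_arm(targets="1 0 0 0 0 0 1;1 0 0 0 0 0 1;1 0 0 0 0 0 1;1 0 0 0 0 0 1;1 0 0 0 0 0 1;1 0 0 0 0 0 1;1 0 0 0 0 0 1")

```text
clock: 3.35
eef_pos: [0.2995, -0.0052, 0.3294]
tool_rot: [0.226, 0.974, -0.006, -0.002]
ft_force: [-0.2, -1.3, 0.1]
grip_width: 0.0854
grasp_force: 0.0
```

```bash
cat >> h.py <<'E'
from scipy.spatial.transform import Rotation as R
def st():
    o=bot.get_obs(); r=R.from_quat(o['tool_rot']); m=r.as_matrix()
    print('t',round(o['clock'],2),'p',o['eef_pos'].round(4),'yaw_y',np.degrees(np.arctan2(m[1,1],m[0,1])).round(2),'z',m[:,2].round(3),'j',o['joint_pos'].round(2),'F',o['ft_force'].round(2),'T',o['ft_torque'].round(2),'w',o['grip_width'].round(4),o['grasp_force'])
E
python3 -c "
from h import *
st()"
```

```text
Traceback (most recent call last):
  File "h.py", line 15, in st
    print('t',round(o['clock'],2),'p',o['eef_pos'].round(4),'yaw_y',np.degrees(np.arctan2(m[1,1],m[0,1])).round(2),'z',m[:,2].round(3),'j',o['joint_pos'].round(2),'F',o['ft_force'].round(2),'T',o['ft_torque'].round(2),'w',o['grip_width'].round(4),o['grasp_force'])
                                                                                                                                                                                                                              ^^^^^^^^^^^^^^^^^^^^^
AttributeError: 'float' object has no attribute 'round'
```

>>> step_arm(targets="1 0.06 0.05 0 0 0 1;1 0.12 0.1 0 0 0 1;1 0.18 0.15 0 0 0 1;1 0.24 0.2 0 0 0 1;1 0.3 0.25 0 0 0 1;1 0.36 0.3 0 0 0 1;1 0.36 0.3 0 0 0 1;1 0.36 0.3 0 0 0 1")

```text
clock: 4.02
eef_pos: [0.4807, 0.1458, 0.3271]
tool_rot: [-0.163, 0.987, -0.006, -0.001]
ft_force: [-0.8, -0.2, 0.3]
grip_width: 0.0857
grasp_force: 0.0
```

>>> step_arm(targets="1 0.06 0.05 0 0 0 1;1 0.12 0.1 0 0 0 1;1 0.247 0.155 -0.14 0 0 1;1 0.247 0.155 -0.14 0 0 1;1 0.247 0.155 -0.14 0 0 1;1 0.247 0.155 -0.14 0 0 1;1 0.247 0.155 -0.14 0 0 1;1 0.247 0.155 -0.14 0 0 1")

```text
clock: 4.68
eef_pos: [0.6029, 0.2212, 0.2595]
tool_rot: [-0.527, 0.85, -0.005, 0.002]
ft_force: [0.3, 0.3, -0.4]
grip_width: 0.0856
grasp_force: 0.0
```

>>> step_arm(targets="1 0 0 0 0 0 0.57;1 0 0 0 0 0 0.57;1 0 0 0 0 0 0.57;1 0 0 0 0 0 0.57;1 0 0 0 0 0 0.57;1 0 0 0 0 0 0.57")

```text
clock: 5.18
eef_pos: [0.6032, 0.2218, 0.2607]
tool_rot: [-0.702, 0.713, -0.004, 0.004]
ft_force: [-0.2, 0.2, -0.4]
grip_width: 0.0852
grasp_force: 0.0
```

```bash
sed -i "s/o\['grip_width'\].round(4)/round(o['grip_width'],4)/" h.py
python3 - <<'E'
from h import *
import cv2
st(); i=bot.camera_info("wrist"); im=bot.camera("wrist")
cv2.imwrite("pics/w1.png",im[:,:,::-1]); print(i)
q=(.602,.1003,-.0093)
print(proj("wrist",b2w(q,(0,.122,.158)),i),proj("wrist",b2w(q,(0,.122,.124)),i))
np.save("w1.npy",i["pose"])
E
```

```text
t 5.18 p [0.6032 0.2218 0.2607] yaw_y 179.11 z [ 0.012  0.    -1.   ] j [ 0.35  0.52  0.5   1.53 -0.   -1.2 ] F [-0.19  0.19 -0.37] T [-0.02 -0.   -0.01] w 0.0852 0.0
{'vertical_fov': 59.49029807197489, 'cx': 321.52335222670087, 'cy': 240.75902836316232, 'pose': array([[-0.99977107, -0.01259119, -0.01729942,  0.6006892 ],
       [ 0.01682668, -0.96209303, -0.27220189,  0.15134621],
       [-0.0132163 , -0.27243067,  0.96208464,  0.40314533],
       [ 0.        ,  0.        ,  0.        ,  1.        ]])}
[324.79655014 243.23542738] [325.08016617 229.44226475]
```

View pics/w1.png

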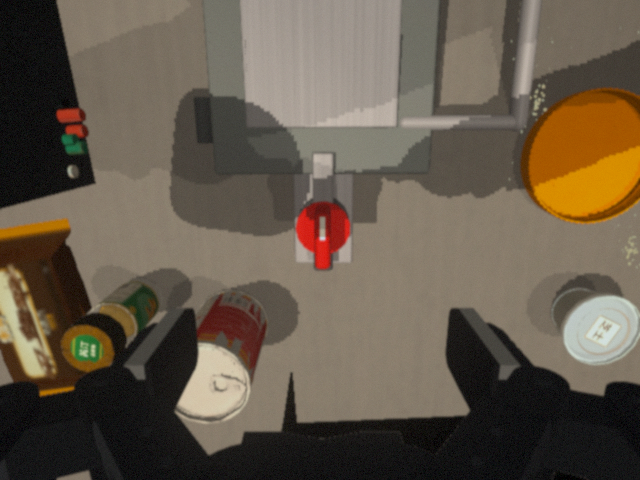

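The wrist view shows the disc centre at (323,228) and the grip bar upright in the image, against a prediction of (325,229). That puts the knob 1.3 mm farther in x. I'll descend and grip.

>>> step_arm(targets="1 0.0026 0 -0.08 0 0 0;1 0.0026 0 -0.15 0 0 0;1 0.0026 0 -0.22 0 0 0;1 0.0026 0 -0.26 0 0 0;1 0.0026 0 -0.26 0 0 0;1 0.0026 0 -0.26 0 0 0")

```text
clock: 5.73
eef_pos: [0.6038, 0.2222, 0.1289]
tool_rot: [-0.703, 0.712, -0.003, 0.003]
ft_force: [0.7, 0.2, -0.2]
grip_width: 0.0857
grasp_force: 0.0
```

>>> step_arm(targets="-1 0 0 0 0 0 0;-1 0 0 0 0 0 0;-1 0 0 0 0 0 0;-1 0 0 0 0 0 0;-1 0 0 0 0 0 0;-1 0 0 0 0 0 0;-1 0 0 0 0 0 0;-1 0 0 0 0 0 0")

```text
clock: 6.4
eef_pos: [0.6043, 0.2228, 0.1305]
tool_rot: [-0.703, 0.711, -0.004, 0.004]
ft_force: [-3.4, -0.4, 7.0]
grip_width: 0.0088
grasp_force: 60.2
```

```bash
python3 -c "
from h import *
st()"
```

```text
t 6.4 p [0.6043 0.2228 0.1305] yaw_y 179.36 z [ 0.011  0.    -1.   ] j [ 0.35  0.57  0.24  1.23 -0.   -1.2 ] F [-3.42 -0.43  7.  ] T [-0.08  0.83 -0.04] w 0.0088 60.21483600139618
```

Gripped, though 7 N upward suggests the tips are touching the disc. I'll raise 2 mm and then turn clockwise.

>>> step_arm(targets="-1 0 0 0.004 0 0 0;-1 0 0 0.004 0 0 -0.12;-1 0 0 0.004 0 0 -0.25;-1 0 0 0.004 0 0 -0.37;-1 0 0 0.004 0 0 -0.5;-1 0 0 0.004 0 0 -0.62;-1 0 0 0.004 0 0 -0.75;-1 0 0 0.004 0 0 -0.87;-1 0 0 0.004 0 0 -1;-1 0 0 0.004 0 0 -1")

```text
clock: 7.23
eef_pos: [0.6039, 0.2228, 0.1306]
tool_rot: [-0.377, 0.926, -0.005, 0.001]
ft_force: [-0.3, 1.9, -5.3]
grip_width: 0.009
grasp_force: 59.5
```

>>> step_arm(targets="-1 0 0 0 0 0 -0.12;-1 0 0 0 0 0 -0.25;-1 0 0 0 0 0 -0.37;-1 0 0 0 0 0 -0.5;-1 0 0 0 0 0 -0.6;-1 0 0 0 0 0 -0.68;-1 0 0 0 0 0 -0.68;-1 0 0 0 0 0 -0.68;-1 0 0 0 0 0 -0.68")

```text
clock: 7.98
eef_pos: [0.6038, 0.223, 0.1306]
tool_rot: [-0.121, 0.993, -0.005, -0.001]
ft_force: [-1.5, 2.7, -5.2]
grip_width: 0.009
grasp_force: 60.0
```

```bash
python3 -c "
from h import *
st()"
```

```text
t 7.98 p [0.6038 0.223  0.1306] yaw_y 103.94 z [ 0.    -0.011 -1.   ] j [ 0.36  0.58  0.26  1.25 -0.01  0.12] F [-1.48  2.69 -5.25] T [0.77 0.58 0.41] w 0.009 59.986751675605774
```

The knob stopped at about 75° with a firm stop torque. I'll release, lift, rotate back and move above the bar.

>>> step_arm(targets="-0.4 0 0 0 0 0 0;-0.4 0 0 0 0 0 0;-0.4 0 0 0 0 0 0;-0.4 0 0 0.06 0 0 0;-0.4 0 0 0.14 0 0 0;-0.4 0 0 0.22 0 0 0;-0.4 0 0 0.26 0 0 0;-0.4 0 0 0.26 0 0 0")

```text
clock: 8.65
eef_pos: [0.6081, 0.2231, 0.2702]
tool_rot: [-0.119, 0.993, -0.004, 0.008]
ft_force: [1.2, 0.0, 0.4]
grip_width: 0.0253
grasp_force: 0.0
```

>>> step_arm(targets="1 -0.04 -0.04 0 0 0 0.9;1 -0.1 -0.1 0 0 0 0.9;1 -0.16 -0.16 0 0 0 0.9;1 -0.2 -0.2 0 0 0 0.9;1 -0.26 -0.24 0 0 0 0.9;1 -0.26 -0.24 0 0 0 0.9;1 -0.26 -0.24 0 0 0 0.9;1 -0.26 -0.24 0 0 0 0.9")

```text
clock: 9.32
eef_pos: [0.4754, 0.1023, 0.2625]
tool_rot: [-0.455, 0.891, -0.006, 0.004]
ft_force: [0.1, 0.1, 0.2]
grip_width: 0.0855
grasp_force: 0.0
```

>>> step_arm(targets="1 0 0 0 0 0 0.77;1 0 0 0 0 0 0.77;1 0 0 0 0 0 0.77;1 0 0 0 0 0 0.77;1 0 0 0 0 0 0.77;1 0 0 0 0 0 0.77;1 0 0 0 0 0 0.77;1 0 0 0 0 0 0.77")

```text
clock: 9.98
eef_pos: [0.4755, 0.103, 0.2616]
tool_rot: [-0.699, 0.715, -0.004, 0.004]
ft_force: [-0.3, 0.4, 0.2]
grip_width: 0.0853
grasp_force: 0.0
```

Run:
```python
from h import *
import cv2
st(); i=bot.camera_info("wrist"); im=bot.camera("wrist")
cv2.imwrite("pics/w2.png",im[:,:,::-1])
q=(.6032,.1003,-.0165)
for p in ((-.13,0,.116),(-.13,.05,.116),(-.13,-.05,.116),(0,.122,.158)): print(p,b2w(q,p),proj("wrist",b2w(q,p),i))
np.save("w2.npy",i["pose"])
```

```text
t 9.98 p [0.4755 0.103  0.2616] yaw_y 178.76 z [ 0.012 -0.    -1.   ] j [ 0.22  0.19  0.02  1.39 -0.   -1.33] F [-0.34  0.41  0.22] T [-0.04 -0.03  0.01] w 0.0853 0.0
(-0.13, 0, 0.116) [0.4732177 0.1024449 0.116    ] [328.16837453 224.89755528]
(-0.13, 0.05, 0.116) [0.47404266 0.1524381  0.116     ] [328.31981014 290.82168667]
(-0.13, -0.05, 0.116) [0.47239273 0.05245171 0.116     ] [328.00235525 152.62474365]
(0, 0.122, 0.158) [0.60521291 0.22228339 0.158     ] [140.93173513 411.20020894]
```

View pics/w2.png

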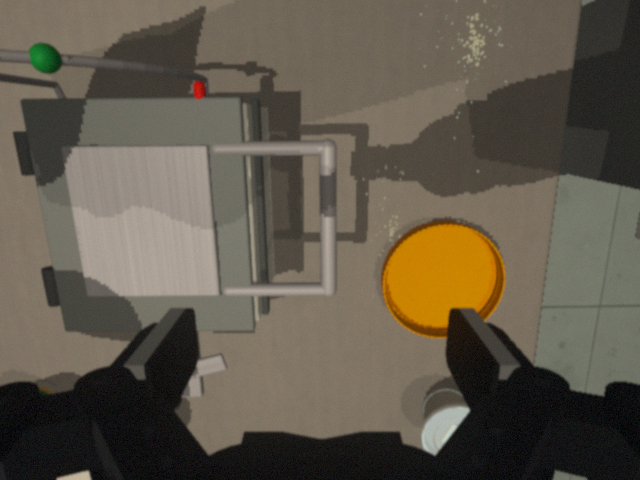

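The bar is at column 328, rows 148–290, as predicted. The tongue at (205,370) has swung clear of the lid. I'll narrow the fingers so the rear one fits the gap, then descend and grip.

>>> step_arm(targets="-0.2 -0.005 0 0 0 0 0;-0.2 -0.005 0 0 0 0 0;-0.2 -0.005 0 0 0 0 0;-0.2 -0.005 0 -0.08 0 0 0;-0.2 -0.005 0 -0.16 0 0 0;-0.2 -0.005 0 -0.24 0 0 0;-0.2 -0.005 0 -0.3 0 0 0;-0.2 -0.005 0 -0.335 0 0 0;-0.2 -0.005 0 -0.335 0 0 0;-0.2 -0.005 0 -0.335 0 0 0")

```text
clock: 10.87
eef_pos: [0.4716, 0.1024, 0.0938]
tool_rot: [-0.7, 0.714, -0.004, 0.003]
ft_force: [0.5, -0.1, 0.7]
grip_width: 0.0346
grasp_force: 0.0
```

>>> step_arm(targets="-1 0 0 0 0 0 0;-1 0 0 0 0 0 0;-1 0 0 0 0 0 0;-1 0 0 0 0 0 0;-1 0 0 0 0 0 0;-1 0 0 0 0 0 0")

```text
clock: 11.37
eef_pos: [0.473, 0.103, 0.0955]
tool_rot: [-0.7, 0.714, -0.005, 0.005]
ft_force: [-2.5, 0.7, 6.4]
grip_width: 0.0096
grasp_force: 58.9
```

Run:
```python
from h import *
st(); h=np.array([.205,0])
t0=bot.get_obs()['eef_pos']
for a in range(5,51,5):
    r=np.radians(a); print(a,np.round([.205*(1-np.cos(r))*2*np.cos(.0165),-.205*(1-np.cos(r))*2*np.sin(.0165),.205*np.sin(r)*2],4))
```

```text
t 11.37 p [0.473  0.103  0.0955] yaw_y 178.92 z [ 0.014  0.001 -1.   ] j [ 0.22  0.31 -0.28  0.97 -0.   -1.34] F [-2.53  0.74  6.35] T [0.11 0.46 0.09] w 0.0096 58.888206481933594
5 [ 0.0016 -0.      0.0357]
10 [ 0.0062 -0.0001  0.0712]
15 [ 0.014  -0.0002  0.1061]
20 [ 0.0247 -0.0004  0.1402]
25 [ 0.0384 -0.0006  0.1733]
30 [ 0.0549 -0.0009  0.205 ]
35 [ 0.0741 -0.0012  0.2352]
40 [ 0.0959 -0.0016  0.2635]
45 [ 0.1201 -0.002   0.2899]
50 [ 0.1464 -0.0024  0.3141]
```

>>> step_arm(targets="-1 0.0004 0 0.018 0 0 0;-1 0.0016 0 0.036 0 0 0;-1 0.0035 0 0.054 0 0 0;-1 0.006 0 0.071 0 0 0;-1 0.01 0 0.089 0 0 0;-1 0.014 0 0.106 0 0 0;-1 0.019 0 0.123 0 0 0;-1 0.025 0 0.14 0 0 0;-1 0.025 0 0.14 0 0 0")

```text
clock: 12.12
eef_pos: [0.485, 0.1027, 0.166]
tool_rot: [-0.7, 0.714, -0.004, 0.004]
ft_force: [-1.4, 2.8, -0.8]
grip_width: 0.0095
grasp_force: 58.4
```

```bash
python3 -c "
from h import *
st()"
```

```text
t 12.12 p [0.485  0.1027 0.166 ] yaw_y 178.9 z [ 0.012  0.    -1.   ] j [ 0.21  0.26 -0.14  1.16 -0.   -1.34] F [-1.36  2.76 -0.76] T [0.53 0.11 0.06] w 0.0095 58.42887103557587
```

>>> step_arm(targets="-1 0.0065 0 0.017 0 0 0;-1 0.0137 0 0.033 0 0 0;-1 0.0218 0 0.049 0 0 0;-1 0.03 0 0.065 0 0 0;-1 0.04 -0.001 0.08 0 0 0;-1 0.0494 -0.001 0.095 0 0 0;-1 0.06 -0.001 0.109 0 0 0;-1 0.071 -0.001 0.123 0 0 0")

```text
clock: 12.78
eef_pos: [0.5175, 0.1023, 0.2258]
tool_rot: [-0.7, 0.714, -0.001, 0.002]
ft_force: [-6.6, 2.9, -2.6]
grip_width: 0.0092
grasp_force: 58.3
```

>>> step_arm(targets="-1 0.012 0 0.0135 0 0 0;-1 0.0242 0 0.0265 0 0 0;-1 0.037 -0.001 0.039 0 0 0;-1 0.0505 -0.001 0.0506 0 0 0;-1 0.0505 -0.001 0.0506 0 0 0;-1 0.0505 -0.001 0.0506 0 0 0;-1 0.0505 -0.001 0.0506 0 0 0")

```text
clock: 13.37
eef_pos: [0.5417, 0.1021, 0.2522]
tool_rot: [-0.701, 0.714, -0.001, 0.002]
ft_force: [-11.7, 3.7, 6.0]
grip_width: 0.0092
grasp_force: 59.2
```

Run:
```python
from h import *
import cv2
st(); i=bot.camera_info("wrist"); w=bot.camera("wrist"); s=bot.camera("side")
s=cv2.resize(s[180:300,190:330],None,fx=4,fy=4,interpolation=cv2.INTER_CUBIC)
w=cv2.resize(w,None,fx=.375,fy=.375)
c=np.zeros((480,800,3),np.uint8); c[:480,:560]=s; c[:180,560:]=w
t=bot.camera("top")[165:265,245:325]; c[180:480,560:]=cv2.resize(t,(240,300),interpolation=cv2.INTER_CUBIC)
cv2.imwrite("pics/c3.png",c[:,:,::-1])
```

```text
t 13.37 p [0.5417 0.1021 0.2522] yaw_y 178.95 z [ 0.004  0.001 -1.   ] j [ 0.19  0.33  0.18  1.42  0.   -1.37] F [-11.68   3.73   5.97] T [0.78 2.67 0.05] w 0.0092 59.15844261646271
```

View pics/c3.png

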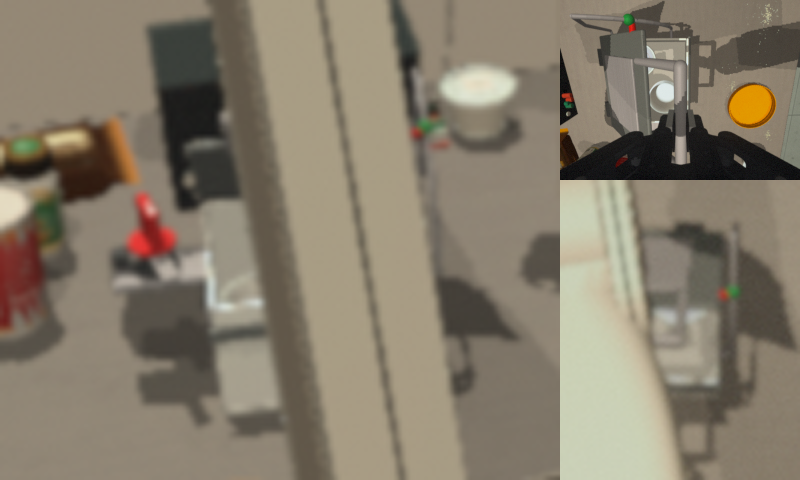

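The red pin sits at the green bead: (418,132) and (427,128) in the side crop, with the top and wrist views agreeing. The cups are undisturbed. I'll ease off the x strain slightly, let it settle, then check it stands still.

>>> step_arm(targets="-1 -0.002 0 0 0 0 0;-1 -0.003 0 0 0 0 0;-1 -0.003 0 0 0 0 0;-1 -0.003 0 0 0 0 0;-1 -0.003 0 0 0 0 0;-1 -0.003 0 0 0 0 0;-1 -0.003 0 0 0 0 0;-1 -0.003 0 0 0 0 0")

```text
clock: 14.18
eef_pos: [0.5409, 0.1021, 0.2516]
tool_rot: [-0.701, 0.714, -0.002, 0.002]
ft_force: [-8.8, 4.1, 1.1]
grip_width: 0.0093
grasp_force: 58.8
```

>>> step_arm(targets="-1 0 0 0 0 0 0;-1 0 0 0 0 0 0;-1 0 0 0 0 0 0;-1 0 0 0 0 0 0;-1 0 0 0 0 0 0;-1 0 0 0 0 0 0;-1 0 0 0 0 0 0;-1 0 0 0 0 0 0")

```text
clock: 14.85
eef_pos: [0.5409, 0.1021, 0.2516]
tool_rot: [-0.701, 0.714, -0.002, 0.002]
ft_force: [-8.1, 4.1, 2.3]
grip_width: 0.0094
grasp_force: 58.8
```

Run:
```python
from h import *
import cv2
a=bot.camera("wrist"); st(); 
for _ in range(8): b=bot.camera("wrist")
st(); print(np.abs(a.astype(int)-b).mean())
cv2.imwrite("pics/w4.png",b[:,:,::-1])
```

```text
t 14.9 p [0.5409 0.1021 0.2516] yaw_y 178.94 z [ 0.005  0.001 -1.   ] j [ 0.19  0.33  0.18  1.41 -0.   -1.37] F [-7.92  4.38  1.98] T [0.77 1.98 0.11] w 0.0098 58.775256872177124
t 15.3 p [0.5409 0.1021 0.2516] yaw_y 178.94 z [ 0.005  0.001 -1.   ] j [ 0.19  0.33  0.18  1.41 -0.   -1.37] F [-7.46  3.89  2.65] T [0.8  2.02 0.09] w 0.0092 58.77594530582428
2.4238791232638888
```

View pics/w4.png

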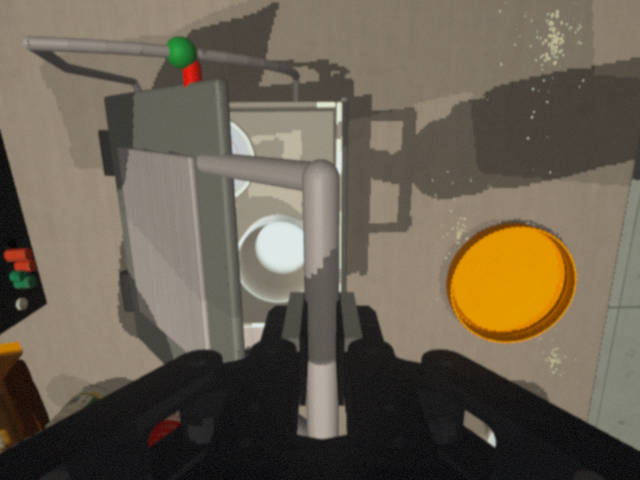

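The bar is firmly gripped, the pin at (193,73) lies by the bead at (181,50), and nothing is moving. Handing in.

```bash
python3 -c "
from workcell import bot
print(bot.job_done())"
```

```text
the job is handed in; nothing more can be done
None
```

I turned the knob to its unlocked stop (about 75°) and handed the job in at about 15 s with the lid held still at about 50° open, red pin by the green bead; the judge's result wasn't shown.

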